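Pack out and clamp a heat sink in the sloped jig

TASK

The heat sink in the sloped jig must be clamped for drilling, but the cam lever only takes up a few millimetres. Try the packing blocks upright in the gap between the cam and the heat sink until you find one that goes right down to the bed and fills the gap well, then swing the lever to the left until the cam grips that block firmly and let go. The two blocks you do not use belong standing in the rack, and leave the tools lying around alone.

Things in the scene. Friction and masses are not known exactly. Their poses are not given: they have to be found in the camera images.
- bed: aluminium bed of the sloped jig, 150 x 200 x 12 mm, tilted 25 degrees to the jig's front. Origin on its top surface, by the foot ledge (10 mm high, x < 0; in the gap a stop of the same height reaches to x = 18 mm). x runs up the slope, y to the left across it (seen from the front), z squarely out of it. A block stands in the gap with its x along bed x, its y across the gap, its centre near x = 50 mm
- gap_cam_face (a point): point on the bed surface (bed x 50, y 0 mm) straight below the face of the open cam, which is 24 mm high: the left-hand side of the gap, always at this place. The space at y < 0 is the gap; its floor is the bed
- gap_middle (a point): point on the bed surface at bed x 50, y -9 mm, for orientation. The gap's right side, at bed y = -14.5 to -25 mm (so the gap is 14.5 to 25 mm wide, different each time), is the flat side of a finned heat sink 26 mm high (bed x 20 to 80 mm), doweled to a bolted-down fence. Both sides of the gap are rigid
- cam_lever (a joint): lever of the eccentric cam clamp, left of the gap; rad. 0: open, it points down the slope (bed -x); grows as it swings left, clockwise seen from above the bed (pi/2: along bed +y); ends at 1.84. The cam face moves into the gap by 4.5 mm x (1 - cos angle), at most 5.7 mm. Its friction (0.1 N m) holds it where it is left, also tight; about 12 N on the knob clamps firmly. Starts at 0 to 0.2
- cam_pivot (a point): pivot axis of the lever, at the top of the cam; the axis is parallel to the bed's z
- lever_knob (a point): middle of the round black knob at the lever's end: a post of 18 mm diameter and 30 mm length, parallel to the bed's z, 76 mm from the pivot axis; the point lies 37 mm above the bed surface, the knob's top 52 mm, the steel arm below it ends 22 mm above the bed
- rack: grey plastic rack lying flat, 86 (its x) x 150 (its y) x 36 mm (z). Origin: centre of its underside. Three equal slots open at the top, each 66 mm (x) x 24 mm (y) with the floor 6 mm above the underside, their centres at y = -52, 0 and +52 mm
- block_thin: yellow plastic packing block, a flat upright plate 60 mm (its x) x 13 mm thick (its y) x 85 mm tall (its z), 100 g, with rounded lower edges (3 mm) and 1 dark groove near the top. Origin: centre of its underside. Starts upright in one of the rack's slots (which one varies).
- block_mid: red plastic packing block, a flat upright plate 60 mm (its x) x 17 mm thick (its y) x 85 mm tall (its z), 100 g, with rounded lower edges (3 mm) and 2 dark grooves near the top. Origin: centre of its underside. Starts upright in one of the rack's slots (which one varies).
- block_thick: blue plastic packing block, a flat upright plate 60 mm (its x) x 21 mm thick (its y) x 85 mm tall (its z), 100 g, with rounded lower edges (3 mm) and 3 dark grooves near the top. Origin: centre of its underside. Starts upright in one of the rack's slots (which one varies).
- cutters: bystander: side cutters with blue grips, 134 mm long, lying flat; origin near the middle
- driver: bystander: red screwdriver, 194 mm long, lying flat; origin near the middle
- tape: bystander: roll of yellow tape, 60 mm diameter, 18 mm high, lying flat; origin at the centre of its underside

How it is judged:
By the outcome, as a careful person would: the job done as asked, in the order asked, and still so for the second after the job is handed in, with the robot touching nothing.
It also fails if it takes over 72 s, if anything falls off the work surface, if the arm or the gripper's body presses on something with over 40 N, if the wrist force passes 120 N, or if a joint passes its speed limit or range.

ROBOT

A 6-joint arm with a two-finger parallel gripper is mounted at the origin on a cart in front of the work surface, level with it; the furniture and walls round the work are solid. World frame = base frame: x ahead of the robot, y to its left, z up, the work surface at z = 0. Lengths are in m, angles in rad, forces in N, time in s.
With the tool pointing down it reaches from about 0.375 to 0.925 m from the base axis. Payload 5.7 kg.
Tool frame: the origin (TCP) lies on the centre line of the jaws, within the pads' length; the fingertips stand 14 mm ahead of it and the grasp point (between the pads) lies 5 mm behind it (manip.tips_ahead is the distance from the TCP to the fingertips, in m); z points along the fingers, y is the line along which they close (so a half turn about z gives the same grasp; the last joint's range is limited). The gripper opens to 88 mm and grips with 3 to 60 N. Pads are 20 mm wide; open, the fingers measure 115 mm over their backs; the gripper's body (75 mm by 178 mm) begins 61 mm behind the grasp point.
Start: joints at [-1.428, 0.359, 1.51, -0, 1.272, -0.115], TCP at [0.153, -0.58, 0.237] pointing down, gripper open.
Joint ranges: [-2.97, 2.97], [-1.01, 2.36], [0.21, 2.38], [-0.96, 4.11], [0.2, 2.71], [-2.98, 2.98]. Speed limits (rad/s): [2.39, 2.39, 3.14, 3.14, 3.14, 3.14].

INTERFACE

Orientations are given as a 3x3 rotation matrix whose columns are the frame's x, y, z axes.
In Python, from cell import manip gives the robot as it stands.
- The arm moves only by the tool jog_arm, never from a script. Its argument "deltas" is a list of rows, each an object with "translation": the shift along the tool's x, y, z in mm, a list of three; "rot": the turn, a rotation vector about the tool's x, y, z in rad, a list of three; "grip": the opening in per cent of the stroke, from 0 (shut) to 100 (fully open). In form: [{"translation": [x, y, z], "rot": [rx, ry, rz], "grip": grip}, ...]. A call has exactly 5 rows; each row is the pose to reach, as a shift and turn from the pose commanded when the call began, along the tool's axes at that moment; what a row does not reach only later rows make up. A row lasts 1/12 s, in which the tool goes at most 41.7 mm and 7.16 degrees, less where a joint would pass 70% of its speed; a pose out of reach is approached as far as the arm can. A call with a gripper value outside its range is refused whole. The fingers move at their own pace and stop on an object; "grip_force" is the grip in N (left out, the last holds). Time passes only in rows, so rows that repeat a pose let the fingers close, or fill a call up. It gives the time, the measured TCP pose, the force, the opening and the grip force at its end, in the units of the state.
- manip.sense(): the state, without advancing time (a new reading comes with each control period).
- manip.camera(name): name is "scene" or "top"; returns the picture (480x640x3 uint8, red, green, blue); there is no depth.
- manip.camera_params(name): a dict with "fx", "fy", "cx", "cy" (pixels), "k1" (the pictures are not rectified: a ray, as slopes to the right and down, at radius r is drawn at 1 + k1 r^2 times it, then the intrinsics apply), "R" (3x3) and "t" (3): a world point X has camera coordinates R X + t. Camera axes: x right, y down, z forward; pixel columns grow to the right and rows downward; lengths in m; the calibration is good to about 2 mm. A picture is of the moment at which its call begins. camera_params takes no time and is no camera call.
- manip.close_job(): hands the job in; it is judged then, once.
The state is a dict: "t": time; "joint_positions": joint angles; "joint_vel": joint speeds; "joint_torque": joint torques, N m; "position": TCP position; "tcp_rot": TCP orientation; "ft_force": force on the tool from outside, world axes, zero at the start; "torque": the same for the moment, N m; "width": opening from 0.0 (shut) to 1.0 (fully open); "gripper_force": force on a finger pad.
Only numpy, scipy, OpenCV 4.12 (cv2) and the standard library are available. Lean on these libraries where they do the work, as an engineer would, in place of code of your own. Each camera call takes 0.05 s, during which the arm holds its last target. There are 200 camera calls.

## Working session

There is one attempt and no reset: what is moved stays moved. The work goes in short steps, Python scripts to look and compute and a tool call to move; the robot and the scene stay as the last step left them, time stands still between calls to the robot, and variables do not carry over. Pictures are saved under pics/ and viewed, at most 10 in all, crops included, and the job is handed in when it is done.

Besides the shell and the picture viewer there is one more tool, called after "Request:" by a JSON object that holds its "api" and its "payload", one argument or row to a line. jog_arm: Moves the arm, as the interface text tells. Its arguments: {"type":"object","properties":{"deltas":{"type":"array"},"grip_force":{"type":"number"}},"required":["deltas"]}

```bash
ls; mkdir -p pics; python3 - <<'E'
from cell import manip
import cv2, json
for n in("scene","top"):
    im=manip.camera(n); cv2.imwrite(f"pics/{n}0.png",im[:,:,::-1])
    p=manip.camera_params(n); print(n,p)
s=manip.sense(); print(s, manip.tips_ahead)
E
```

```text
pics
scene {'fx': 541.6850475825, 'fy': 541.6850475825, 'cx': 321.2418923078688, 'cy': 244.05153725848353, 'k1': -0.08192415749641517, 'R': array([[-0.73317689, -0.67975614,  0.01957641],
       [-0.51063598,  0.5312977 , -0.67599826],
       [ 0.44911307, -0.50562272, -0.73664314]]), 't': array([0.37041051, 0.36270879, 0.95538848])}
top {'fx': 597.2218884244595, 'fy': 597.2218884244595, 'cx': 318.23565906529325, 'cy': 237.5927740770167, 'k1': 0.009809975162648218, 'R': array([[-6.60449942e-04, -9.99933038e-01,  1.15535407e-02],
       [-9.87299203e-01, -1.18349973e-03, -1.58867504e-01],
       [ 1.58870540e-01, -1.15117256e-02, -9.87232309e-01]]), 't': array([-0.04819821,  0.56506426,  1.27646774])}
{'t': 0.1, 'joint_positions': array([-1.42808624e+00,  3.59446579e-01,  1.51132245e+00,  1.55650240e-06,
        1.27251277e+00, -1.15094567e-01]), 'joint_vel': array([ 1.06138659e-03, -8.76645197e-04, -1.48432367e-03, -6.56530903e-05,
       -1.89958636e-04, -1.20349311e-03]), 'joint_torque': array([-3.46666893e-04, -5.16358781e+01, -2.71406847e+01,  6.75726193e-02,
        2.76004337e-02, -2.42778128e-05]), 'position': array([ 0.15288452, -0.5795683 ,  0.23588621]), 'tcp_rot': array([[ 9.66952170e-01,  2.54957731e-01, -2.38766796e-04],
       [ 2.54957768e-01, -9.66950744e-01,  1.67217683e-03],
       [ 1.95458680e-04, -1.67779047e-03, -9.99998573e-01]]), 'ft_force': array([ 0.30061794,  0.43329396, -0.80035188]), 'torque': array([ 0.01539346, -0.0097526 ,  0.00394781]), 'gripper_force': 0.0, 'width': 0.9989654474183435} 0.014
```

View pics/scene0.png

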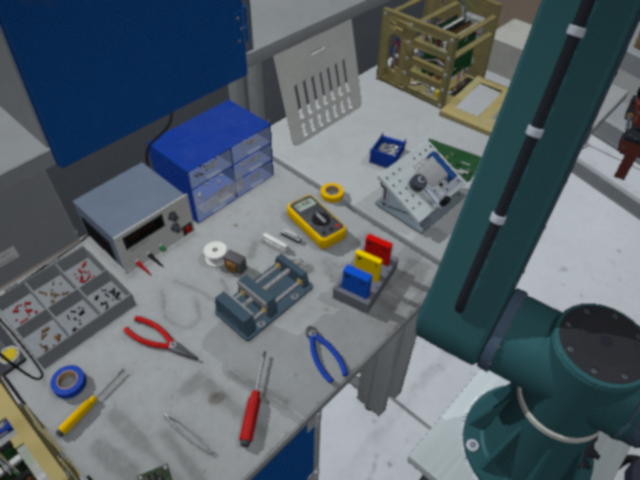

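View pics/top0.png

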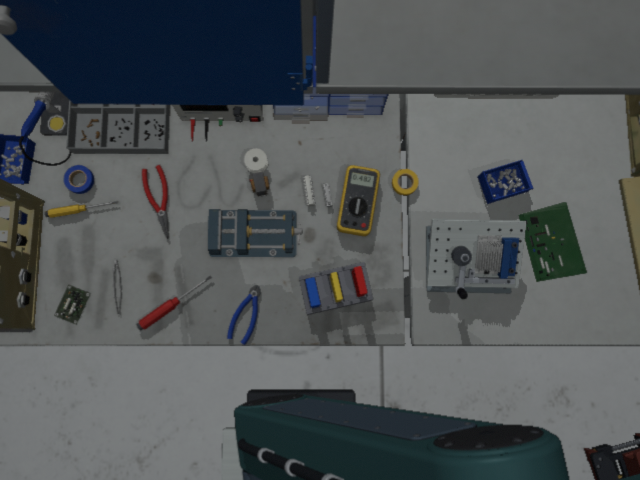

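The scene view shows the rack near (365,285), with blue, yellow and red blocks, and the jig near (420,190). In the top view the rack is near (337,288) and the jig near (472,257). Next I'll view enlarged crops.

```bash
python3 - <<'E'
import cv2, numpy as np
s=cv2.imread("pics/scene0.png"); t=cv2.imread("pics/top0.png")
def crop(im,x,y,w,h,k):
    c=cv2.resize(im[y:y+h,x:x+w],None,fx=k,fy=k,interpolation=cv2.INTER_CUBIC)
    c=cv2.convertScaleAbs(c,alpha=1.3)
    for u in range((x//10+1)*10,x+w,10):
        cv2.line(c,((u-x)*k,0),((u-x)*k,8 if u%50 else 20),(0,255,0),1)
        if u%20==0: cv2.putText(c,str(u),((u-x)*k-10,30),0,.35,(0,255,0),1)
    for v in range((y//10+1)*10,y+h,10):
        cv2.line(c,(0,(v-y)*k),(8,(v-y)*k),(0,255,0),1)
        if v%20==0: cv2.putText(c,str(v),(10,(v-y)*k+4),0,.35,(0,255,0),1)
    return c
a=crop(t,420,210,112,90,7)
cv2.imwrite("pics/jig_top.png",a)
b=crop(s,370,135,100,100,6)
cv2.imwrite("pics/jig_scene.png",b)
c=np.hstack([crop(t,295,255,80,65,5),crop(s,325,225,80,90,5)[:325]]) 
cv2.imwrite("pics/rack.png",c)
print(a.shape,b.shape,c.shape)
E
```

```text
(630, 784, 3) (600, 600, 3) (325, 800, 3)
```

View pics/jig_top.png

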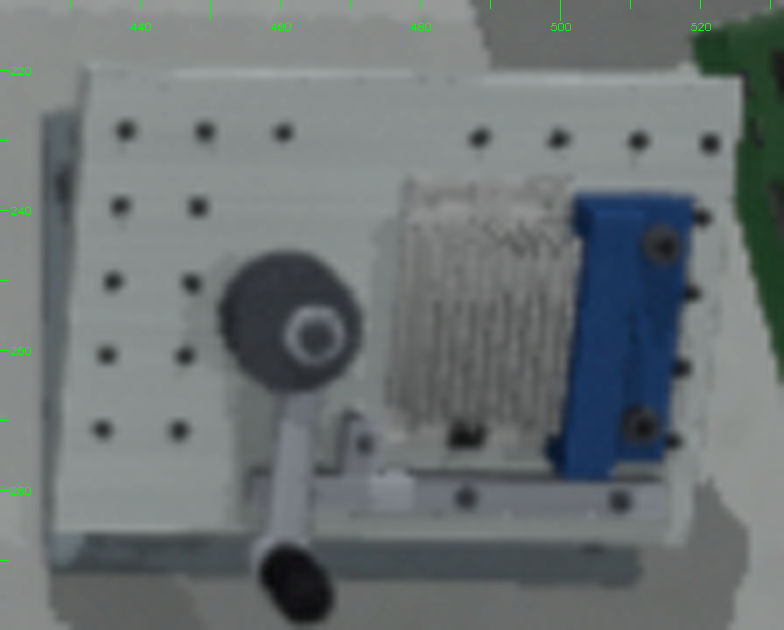

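View pics/jig_scene.png

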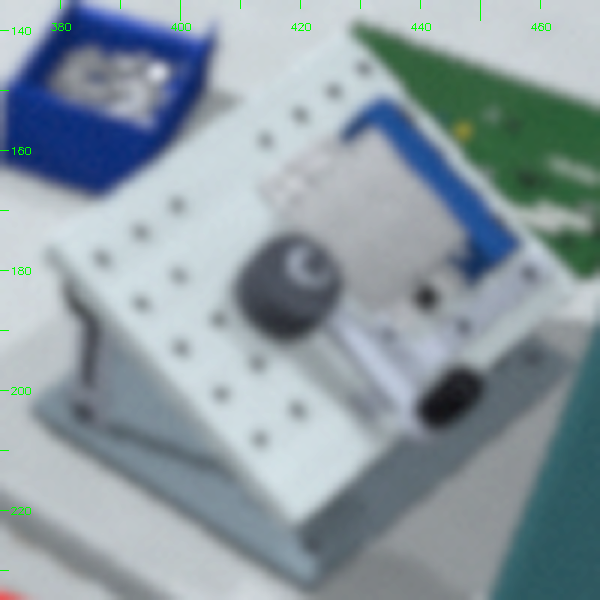

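View pics/rack.png

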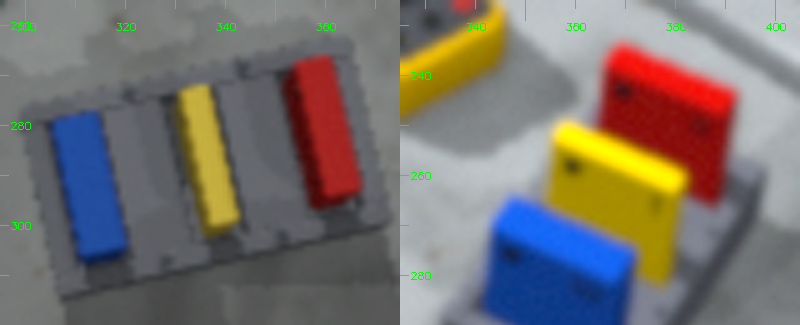

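Top-view crop: 
- Bed corners are at about (432.5,220), (526,221), (428,286) and (518,287).
- The pivot nut is at (465,257.5) and the knob top at (463.5,295).
- The gap is narrow, at u≈471–477.

Scene crop: 
- Corners are at (378,177), (428,139), (420,222) and (467,182).
- The nut is at (422,179) and the knob top at (447,200).

Rack crop: 
- Block order left to right is blue, yellow, red.

Next I'll triangulate these.

```bash
cat > h.py <<'E'
import numpy as np, cv2
from cell import manip
P={n:manip.camera_params(n) for n in("scene","top")}
def ray(n,uv):
    p=P[n]; q=np.array([(uv[0]-p["cx"])/p["fx"],(uv[1]-p["cy"])/p["fy"]]); s=q.copy()
    for _ in range(20): s=q/(1+p["k1"]*(s@s))
    R=np.array(p["R"]); d=R.T@np.r_[s,1]; return -R.T@p["t"], d/np.linalg.norm(d)
def tri(ut,us):
    (a,d),(b,e)=ray("top",ut),ray("scene",us)
    k=np.linalg.lstsq(np.c_[d,-e],b-a,rcond=None)[0]
    x,y=a+k[0]*d,b+k[1]*e; return (x+y)/2,np.linalg.norm(x-y)
def plane(n,uv,p0,nrm):
    a,d=ray(n,uv); return a+d*((np.array(p0)-a)@nrm)/(d@nrm)
def proj(n,X):
    p=P[n]; c=p["R"]@np.array(X)+p["t"]; s=c[:2]/c[2]; s=s*(1+p["k1"]*(s@s)); return s*p["fx"]+[p["cx"],p["cy"]]
E
python3 - <<'E'
from h import *
np.set_printoptions(precision=4,suppress=True)
pts=dict(UL=((432.5,220),(378,177)),UR=((526,221),(428,139)),LL=((428,286),(420,222)),LR=((518,287),(467,182)),
nut=((465,257.5),(422,179)),knob=((463.5,295.5),(447,200)))
for k,(a,b) in pts.items(): print(k,*tri(a,b))
# block tops by colour
for n in("top","scene"):
    im=cv2.imread(f"pics/{n}0.png"); hsv=cv2.cvtColor(im,cv2.COLOR_BGR2HSV)
    x,y,w,h=(295,255,80,65) if n=="top" else(325,225,80,90)
    for c,(lo,hi) in dict(blue=(105,125),yellow=(20,35),red=(0,8)).items():
        m=cv2.inRange(hsv,(lo,120,60),(hi,255,255)); z=np.zeros_like(m); z[y:y+h,x:x+w]=m[y:y+h,x:x+w]
        cs=max(cv2.findContours(z,0,1)[0],key=cv2.contourArea); r=cv2.minAreaRect(cs)
        v=hsv[...,2][z>0]; print(n,c,r,np.percentile(v,[5,25,50,75,95]))
t=cv2.imread("pics/top0.png")[...,::-1].mean(2)
print(np.arange(464,484))
for v in range(240,272,3): print(v,t[v,464:484].astype(int))
E
```

```text
UL [ 0.5945 -0.2927  0.0962] 0.0020854867326375193
UR [ 0.5894 -0.4895  0.1079] 0.004291890863241782
LL [ 0.4576 -0.2896  0.0406] 0.0019231251289432718
LR [ 0.4539 -0.4865  0.0459] 0.004719028571488953
nut [ 0.5129 -0.3589  0.0984] 0.0030992277117727484
knob [ 0.4344 -0.3562  0.0821] 0.0013764104963021875
top blue ((312.2059020996094, 291.67645263671875), (28.96021842956543, 10.304197311401367), 77.47119140625) [ 79.  111.5 122.  122.  123. ]
top yellow ((335.73529052734375, 286.558837890625), (29.61100959777832, 8.134893417358398), 77.47119140625) [ 67.55 101.   139.   150.   151.  ]
top red ((359.5770568847656, 280.45245361328125), (28.400876998901367, 8.818014144897461), 76.75948333740234) [ 67.   112.25 125.   127.   128.  ]
scene blue ((356.49755859375, 280.92193603515625), (33.66434097290039, 24.305374145507812), 24.775142669677734) [ 89.  105.  107.  166.5 190. ]
scene yellow ((367.60003662109375, 264.3000183105469), (32.64659118652344, 22.360679626464844), 26.56505012512207) [105.4 123.  128.  161.  219. ]
scene red ((377.3620910644531, 248.65518188476562), (30.85701751708984
[... 326 characters left out ...]
]
246 [ 75  94 105 108 108 108 108 108 108 105  97  95  93  89  95  87  87  90
  95  89]
249 [ 41  41  46  57  85 104 109 109 106  98  96  96  93  88  92  85  85  88
  93  87]
252 [ 41  42  41  41  43  49  75 102 105  96  94  94  88  85  84  80  83  87
  84  84]
255 [83 77 80 79 65 45 43 62 94 95 95 92 83 85 79 80 83 87 69 76]
258 [43 41 43 57 77 54 48 67 92 94 93 90 80 84 77 78 80 80 70 80]
261 [ 65  63  57  49  41  49  72 100  97  95  93  86  79  78  73  74  74  70
  68  79]
264 [36 39 48 69 85 90 93 96 94 93 89 73 77 72 71 73 74 66 71 71]
267 [ 84  80  84  93  94  93  96 102  96  95  90  76  74  65  67  70  76  68
  70  62]
270 [80 81 89 80 69 60 78 81 88 95 99 95 90 86 73 70 80 77 81 76]
```

```bash
cat > fit.py <<'E'
from h import *
from scipy.optimize import least_squares
from scipy.spatial.transform import Rotation as Ro
np.set_printoptions(precision=4,suppress=True)
def bedR(yaw): return Ro.from_euler("z",yaw).as_matrix()@Ro.from_euler("y",-np.deg2rad(25)).as_matrix()
obs=dict(UL=((432.5,220),(378,177)),UR=((526,221),(428,139)),LL=((428,286),(420,222)),LR=((518,287),(467,182)),
 nut=((465,257.5),(422,179)),knob=((463.5,295.5),(447,200)),HSu=((477.2,236),(414.5,166.5)))
def model(p):
    x,y,z,yaw,xl,yl,yp,zn,th,g=p; b={}
    b["UL"]=(xl+.15,yl,0);b["UR"]=(xl+.15,yl-.2,0);b["LL"]=(xl,yl,0);b["LR"]=(xl,yl-.2,0)
    b["nut"]=(.05,yp,zn);b["knob"]=(.05-.076*np.cos(th),yp+.076*np.sin(th),.052);b["HSu"]=(.08,-g,.026)
    R=bedR(yaw); return {k:R@np.array(v)+[x,y,z] for k,v in b.items()}
def res(p):
    m=model(p); r=[proj(n,m[k])-obs[k][i] for k in obs for i,n in enumerate(("top","scene"))]
    X=bedR(p[3])@[0,-.04,.01]+p[:3]; r.append([0,proj("top",X)[1]-278.3])
    return np.concatenate(r+[[ (p[8]-.1)*5,(p[6]-.0155)*500]])
s=least_squares(res,[.5,-.38,.05,-.02,-.015,.08,.016,.03,.1,.02])
if __name__=="__main__":
    print("origin",s.x[:3],"yaw",s.x[3],"xl,yl,yp,zn,th,g",s.x[4:]); print(np.round(s.fun,1))
    R=bedR(s.x[3])
    for z in(.024,.03,.036,.042): print(z,[((R.T@(plane("top",(471.3,256.5),s.x[:3]+R@[0,0,z],R[:,2])-s.x[:3]))*1e3)[:2] ])
    for uv in((476.8,249),(475.7,256),(474.6,267)): print("hs top",(R.T@(plane("top",uv,s.x[:3]+R@[0,0,.026],R[:,2])-s.x[:3]))*1e3)
    print("hs base",(R.T@(plane("top",(472.7,247),s.x[:3],R[:,2])-s.x[:3]))*1e3)
E
python3 fit.py
```

```text
origin [ 0.4834 -0.3728  0.0495] yaw -0.009179433633266986 xl,yl,yp,zn,th,g [-0.029   0.0817  0.0155  0.0345  0.0202  0.0071]
[ 0.4  0.3 -0.2 -1.3  0.5  0.3 -1.5  1.3  0.5  0.4 -0.4  0.6  1.1  0.3
 -1.5  1.2  0.1 -0.2 -1.2 -1.2  0.1 -1.5 -1.5 -1.7 -1.2  6.6  1.9 -0.4
  0.  -2.3 -0.4  0. ]
0.024 [array([48.5554, -0.2889])]
0.03 [array([50.4493,  1.3915])]
0.036 [array([52.3433,  3.0718])]
0.042 [array([54.2372,  4.7521])]
hs top [ 65.9589 -10.0068  26.    ]
hs top [50.3994 -8.9915 26.    ]
hs top [25.7513 -8.7237 26.    ]
hs base [62.533  -8.2585  0.    ]
```

The brightness profile suggests the strip at u≈472.7–475.5 is shadow on the floor, and that the heat sink's side face runs from 475.5 to 478.8. That makes the gap about 15 mm, so the thin yellow block is the first candidate. Now I'll locate the yellow block and refit the jig.

```bash
sed -i 's/,HSu=((477.2,236),(414.5,166.5))//; s/p\[8\]-.1)\*5/p[8]-.1)*5,(p[9]-.015)/' fit.py; python3 fit.py; python3 - <<'E'
from h import *
np.set_printoptions(precision=4,suppress=True)
out={}
for n,(x,y,w,h) in dict(top=(295,255,80,65),scene=(325,225,80,90)).items():
    im=cv2.imread(f"pics/{n}0.png")[y:y+h,x:x+w]; im=cv2.resize(im,None,fx=4,fy=4,interpolation=cv2.INTER_CUBIC); hsv=cv2.cvtColor(im,cv2.COLOR_BGR2HSV)
    for c,(lo,hi,vt,vs) in dict(blue=(105,125,100,140),yellow=(20,35,115,175),red=(0,8,100,145)).items():
        m=cv2.inRange(hsv,(lo,120,vt if n=="top" else vs),(hi,255,255))
        cs=max(cv2.findContours(m,0,1)[0],key=cv2.contourArea); r=cv2.minAreaRect(cs); b=(cv2.boxPoints(r)-1.5)/4+[x,y]
        out[n,c]=((np.array(r[0])-1.5)/4+[x,y],b); print(n,c,out[n,c][0],np.array(r[1])/4,r[2])
for c in("blue","yellow","red"):
    X,e=tri(out["top",c][0],out["scene",c][0]); print(c,"top centre",X,e)
    B=np.array([plane("top",q,(0,0,.091),np.array([0,0,1.])) for q in out["top",c][1]]); 
    l=max((B[1]-B[0],B[2]-B[1]),key=np.linalg.norm); print("  plane91:",B.mean(0),"yaw",np.degrees(np.arctan(l[1]/l[0])),np.linalg.norm(l))
E
```

```text
origin [ 0.479  -0.3744  0.0505] yaw -0.010298635908593043 xl,yl,yp,zn,th,g [-0.0251  0.0847  0.0155  0.0281  0.0575  0.015 ]
[ 0.1  0.4 -0.2 -1.8  0.4  0.5 -1.4  0.8  0.1  0.6 -0.4  0.3  1.   0.6
 -1.2  0.9  0.4  0.8 -0.6  0.3 -0.3  0.4 -0.2 -0.9  0.  -0.3 -0.2  0.
  0. ]
0.024 [array([52.9074,  2.2011])]
0.03 [array([54.7994,  3.8803])]
0.036 [array([56.6914,  5.5595])]
0.042 [array([58.5834,  7.2387])]
hs top [70.2841 -7.4755 26.    ]
hs top [54.7587 -6.4784 26.    ]
hs top [30.1663 -6.2362 26.    ]
hs base [66.8463 -5.7392  0.    ]
top blue [312.3946 291.0659] [27.8726  9.2898] 77.63751220703125
top yellow [336.2858 285.5302] [27.9201  5.8276] 77.00537872314453
top red [360.2008 279.7037] [27.6577  7.4204] 77.00537872314453
scene blue [357.0966 272.3763] [28.3789  8.6051] 23.96249008178711
scene yellow [368.1263 255.8443] [27.1753  5.027 ] 24.227745056152344
scene red [378.7435 240.3901] [26.8193  5.9088] 23.198589324951172
blue top centre [ 0.4427 -0.0359  0.0887] 0.002754886040583285
  plane91: [ 0.4438 -0.0351  0.091 ] yaw 12.363386400819218 0.05862128080838923
yellow top centre [ 0.4546 -0.0862  0.0891] 0.0021809505036547226
  plane91: [ 0.4555 -0.0855  0.091 ] yaw 12.65937094530347 0.058829847405094074
red top centre [ 0.4669 -0.137   0.0883] 0.0025203098260554602
  plane91: [ 0.4678 -0.1361  0.091 ] yaw 12.282252516956664 0.05840460952648896
```

```bash
cat > go.py <<'E'
from h import *
from scipy.spatial.transform import Rotation as Ro
np.set_printoptions(precision=4,suppress=True)
def yawR(deg): # tool down, x at yaw
    c,s=np.cos(np.radians(deg)),np.sin(np.radians(deg)); return np.array([[c,s,0],[s,-c,0],[0,0,-1.]])
def delta(p,R):
    s=manip.sense(); T=np.array(s["tcp_rot"]); print("shift mm",(T.T@(np.array(p)-s["position"])*1e3).round(1),"rot",Ro.from_matrix(T.T@R).as_rotvec().round(4))
E
python3 - <<'E'
from go import *
R=yawR(12.5)
delta([.455,-.086,.19],R); delta([.455,-.086,.13],R);delta([.455,-.086,.066],R)
E
```

```text
shift mm [ 418.  -400.2   46.6] rot [-0.0017 -0.0002  0.0396]
shift mm [ 417.9 -400.1  106.6] rot [-0.0017 -0.0002  0.0396]
shift mm [ 417.9 -399.9  170.6] rot [-0.0017 -0.0002  0.0396]
```

Request:
{"api": "jog_arm", "payload": {
  "deltas": [
    {"translation":[28,-27,3],"rot":[0,0,0],"grip":45},
    {"translation":[56,-53,6],"rot":[0,0,0],"grip":45},
    {"translation":[84,-80,9],"rot":[0,0,0],"grip":45},
    {"translation":[111,-107,12],"rot":[0,0,0],"grip":45},
    {"translation":[139,-133,15],"rot":[0,0,0],"grip":45}
  ]
}}

```text
t: 0.52
position: [0.2537, -0.4141, 0.2211]
tcp_rot: [[0.967, 0.254, -0.0], [0.254, -0.967, 0.001], [-0.0, -0.001, -1.0]]
ft_force: [0.0, 0.1, -0.0]
width: 0.661
gripper_force: 0.0
```

Request:
{"api": "jog_arm", "payload": {
  "deltas": [
    {"translation":[28,-27,3],"rot":[0,0,0],"grip":45},
    {"translation":[56,-53,6],"rot":[0,0,0],"grip":45},
    {"translation":[84,-80,9],"rot":[0,0,0],"grip":45},
    {"translation":[111,-107,12],"rot":[0,0,0],"grip":45},
    {"translation":[139,-133,15],"rot":[0,0,0],"grip":45}
  ]
}}

```text
t: 0.93
position: [0.3541, -0.2501, 0.2064]
tcp_rot: [[0.967, 0.255, -0.0], [0.255, -0.967, 0.0], [-0.0, -0.001, -1.0]]
ft_force: [1.2, -0.4, -0.4]
width: 0.449
gripper_force: 0.0
```

Request:
{"api": "jog_arm", "payload": {
  "deltas": [
    {"translation":[28,-27,3],"rot":[0,0,0.01],"grip":45},
    {"translation":[56,-53,6],"rot":[0,0,0.02],"grip":45},
    {"translation":[84,-80,9],"rot":[0,0,0.03],"grip":45},
    {"translation":[111,-107,12],"rot":[0,0,0.04],"grip":45},
    {"translation":[140,-133,15],"rot":[-0.002,0,0.04],"grip":45}
  ]
}}

```text
t: 1.35
position: [0.4555, -0.0858, 0.1914]
tcp_rot: [[0.976, 0.216, -0.0], [0.216, -0.976, -0.002], [-0.001, 0.002, -1.0]]
ft_force: [1.5, -0.1, 0.5]
width: 0.452
gripper_force: 0.0
```

```bash
python3 - <<'E'
from go import *
R=yawR(12.5)
s=manip.sense(); print(s["t"],s["position"],s["width"])
delta([.455,-.086,.066],R)
E
```

```text
1.35 [ 0.4555 -0.0858  0.1914] 0.4516722070149263
shift mm [ -0.5  -0.1 125.4] rot [ 0.0017  0.0006 -0.0009]
```

Request:
{"api": "jog_arm", "payload": {
  "deltas": [
    {"translation":[0,0,30],"rot":[0.002,0,0],"grip":45},
    {"translation":[0,0,60],"rot":[0.002,0,0],"grip":45},
    {"translation":[0,0,90],"rot":[0.002,0,0],"grip":45},
    {"translation":[0,0,115],"rot":[0.002,0,0],"grip":45},
    {"translation":[0,0,125],"rot":[0.002,0,0],"grip":45}
  ]
}}

```text
t: 1.77
position: [0.4533, -0.0869, 0.0636]
tcp_rot: [[0.976, 0.217, -0.005], [0.217, -0.976, 0.002], [-0.004, -0.003, -1.0]]
ft_force: [-0.6, -1.2, 0.6]
width: 0.45
gripper_force: 0.0
```

Request:
{"api": "jog_arm", "payload": {
  "deltas": [
    {"translation":[0,0,0],"rot":[0,0,0],"grip":8},
    {"translation":[0,0,0],"rot":[0,0,0],"grip":8},
    {"translation":[0,0,0],"rot":[0,0,0],"grip":5},
    {"translation":[0,0,0],"rot":[0,0,0],"grip":5},
    {"translation":[0,0,0],"rot":[0,0,0],"grip":5}
  ],
  "grip_force": 25
}}

```text
t: 2.18
position: [0.4564, -0.0883, 0.0677]
tcp_rot: [[0.976, 0.216, 0.002], [0.216, -0.976, -0.001], [0.002, 0.001, -1.0]]
ft_force: [-0.2, -0.4, 1.8]
width: 0.147
gripper_force: 25.0
```

Request:
{"api": "jog_arm", "payload": {
  "deltas": [
    {"translation":[0,0,0],"rot":[0,0,0],"grip":5},
    {"translation":[0,0,0],"rot":[0,0,0],"grip":5},
    {"translation":[0,0,-4],"rot":[0,0,0],"grip":5},
    {"translation":[0,0,-8],"rot":[0,0,0],"grip":5},
    {"translation":[0,0,-12],"rot":[0,0,0],"grip":5}
  ]
}}

```text
t: 2.6
position: [0.4553, -0.0879, 0.0791]
tcp_rot: [[0.976, 0.216, -0.0], [0.216, -0.976, 0.0], [-0.0, -0.0, -1.0]]
ft_force: [0.3, -1.3, -1.1]
width: 0.145
gripper_force: 25.0
```

```bash
cat >> go.py <<'E'
import fit
def bedpose(x,y,z): # mm bed -> world pt
    return fit.s.x[:3]+fit.bedR(fit.s.x[3])@(np.array([x,y,z])/1e3)
def bedtool():
    B=fit.bedR(fit.s.x[3]); return np.c_[B[:,0],-B[:,1],-B[:,2]]
E
python3 - <<'E'
from go import *
print(manip.sense()["joint_positions"])
p=bedpose(50,-7.5,121);print(p); delta(p,bedtool())
E
```

```text
[-0.34    0.3878  1.9677  0.0002  0.7863  1.0129]
[ 0.4731 -0.3819  0.1813]
shift mm [ -46.1  290.8 -102.3] rot [-0.0499  0.4345  0.2244]
```

Request:
{"api": "jog_arm", "payload": {
  "deltas": [
    {"translation":[0,0,-20],"rot":[0,0,0],"grip":5},
    {"translation":[0,0,-45],"rot":[0,0,0],"grip":5},
    {"translation":[0,0,-70],"rot":[0,0,0],"grip":5},
    {"translation":[0,0,-95],"rot":[0,0,0],"grip":5},
    {"translation":[0,0,-110],"rot":[0,0,0],"grip":5}
  ]
}}

```text
t: 3.02
position: [0.4562, -0.0882, 0.1914]
tcp_rot: [[0.976, 0.216, 0.003], [0.216, -0.976, -0.001], [0.002, 0.001, -1.0]]
ft_force: [0.2, -0.2, -1.6]
width: 0.144
gripper_force: 25.0
```

Request:
{"api": "jog_arm", "payload": {
  "deltas": [
    {"translation":[-5,30,0],"rot":[0,0,0.02],"grip":5},
    {"translation":[-10,60,0],"rot":[0,0,0.06],"grip":5},
    {"translation":[-15,95,0],"rot":[0,0,0.11],"grip":5},
    {"translation":[-20,130,0],"rot":[0,0,0.17],"grip":5},
    {"translation":[-25,155,0],"rot":[0,0,0.22],"grip":5}
  ]
}}

```text
t: 3.43
position: [0.4649, -0.2475, 0.1893]
tcp_rot: [[1.0, -0.006, 0.001], [-0.006, -1.0, -0.001], [0.001, 0.001, -1.0]]
ft_force: [0.5, -0.0, -1.8]
width: 0.148
gripper_force: 25.0
```

```bash
python3 - <<'E'
from go import *
print(manip.sense()["position"])
p=bedpose(50,-7.5,121); delta(p,bedtool())
E
```

```text
[ 0.4649 -0.2475  0.1893]
shift mm [  9.  134.3   8.1] rot [0.0003 0.4352 0.005 ]
```

Request:
{"api": "jog_arm", "payload": {
  "deltas": [
    {"translation":[2,30,0],"rot":[0,0.09,0],"grip":5},
    {"translation":[4,60,2],"rot":[0,0.18,0],"grip":5},
    {"translation":[6,90,4],"rot":[0,0.27,0],"grip":5},
    {"translation":[8,115,6],"rot":[0,0.36,0.003],"grip":5},
    {"translation":[9,134,8],"rot":[0,0.435,0.005],"grip":5}
  ]
}}

```text
t: 3.85
position: [0.4728, -0.3816, 0.1816]
tcp_rot: [[0.905, -0.009, 0.426], [-0.007, -1.0, -0.006], [0.426, 0.002, -0.905]]
ft_force: [-0.1, 0.9, -0.9]
width: 0.141
gripper_force: 25.0
```

Request:
{"api": "jog_arm", "payload": {
  "deltas": [
    {"translation":[0,0,0],"rot":[0,0,0],"grip":5},
    {"translation":[0,0,0],"rot":[0,0,0],"grip":5},
    {"translation":[0,0,0],"rot":[0,0,0],"grip":5},
    {"translation":[0,0,0],"rot":[0,0,0],"grip":5},
    {"translation":[0,0,0],"rot":[0,0,0],"grip":5}
  ]
}}

```text
t: 4.27
position: [0.4741, -0.3774, 0.1811]
tcp_rot: [[0.907, -0.005, 0.421], [-0.005, -1.0, -0.001], [0.421, -0.001, -0.907]]
ft_force: [-0.1, 0.3, -1.0]
width: 0.146
gripper_force: 25.0
```

```bash
cat > look.py <<'E'
from go import *
import sys
tag=sys.argv[1]; ims=[]
for n,(x,y,w,h) in dict(top=(430,215,80,85),scene=(390,125,80,85)).items():
    im=manip.camera(n)[:,:,::-1].copy(); cv2.imwrite(f"pics/{n}_{tag}.png",im); k=5
    c=cv2.convertScaleAbs(cv2.resize(im[y:y+h,x:x+w],None,fx=k,fy=k,interpolation=cv2.INTER_CUBIC),alpha=1.3)
    for u in range(x,x+w,10): cv2.line(c,((u-x)*k,0),((u-x)*k,8),(0,255,0),1); cv2.putText(c,str(u),((u-x)*k,20),0,.35,(0,255,0),1)
    for v in range(y,y+h,10): cv2.line(c,(0,(v-y)*k),(8,(v-y)*k),(0,255,0),1); cv2.putText(c,str(v),(10,(v-y)*k),0,.35,(0,255,0),1)
    ims.append(c)
cv2.imwrite(f"pics/v_{tag}.png",np.hstack(ims))
B=fit.bedR(fit.s.x[3]); s=manip.sense(); print("bed tcp",B.T@(s["position"]-fit.s.x[:3])*1e3, "bed force",B.T@s["ft_force"])
E
python3 look.py h1
```

```text
bed tcp [ 50.7124  -3.2819 120.3565] bed force [-1.2848 -0.0005 -1.588 ]
```

View pics/v_h1.png

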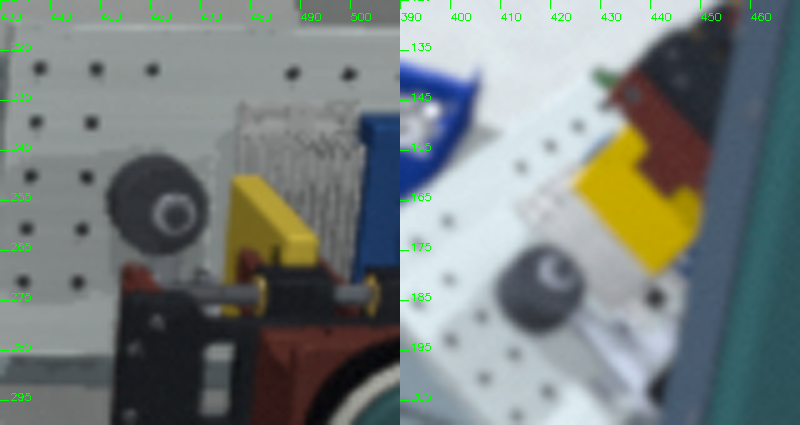

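The top view shows the block hovering. Its lower upslope left corner is at about (476,250), and its left bottom edge runs down u≈476. The drum's right edge is at about 470. Now I'll refine the relative offset with sub-pixel edges.

```bash
python3 - <<'E'
from go import *
t0=cv2.imread("pics/top0.png").astype(np.float32); g=t0.mean(2)
rows=np.arange(242,267); us=np.arange(468,486,.5)
# sheared mean profile, referenced to row 256
pr=np.mean([[cv2.getRectSubPix(g,(1,1),(float(u-.089*(v-256)),float(v)))[0,0] for u in us] for v in (242,243,244,245,246,247,248,249,250)],0)
pr2=np.mean([[cv2.getRectSubPix(g,(1,1),(float(u-.089*(v-256)),float(v)))[0,0] for u in us] for v in range(258,269)],0)
for u,a,b in zip(us,pr,pr2): print(u,int(a),int(b),end=" | ")
m=((g<62)&(np.indices(g.shape)[0]>240)&(np.indices(g.shape)[0]<268)&(np.indices(g.shape)[1]>448)&(np.indices(g.shape)[1]<476)).astype(np.uint8)
c=max(cv2.findContours(m,0,1)[0],key=cv2.contourArea); h=cv2.convexHull(c); print("\ncam",cv2.minEnclosingCircle(h),cv2.fitEllipse(h))
t=cv2.imread("pics/top_h1.png"); hsv=cv2.cvtColor(t,cv2.COLOR_BGR2HSV)
for v in(252,254,256,258,260,262,264,266,268,272): print(v,t[v,472:482,0],t[v,472:482,2])
E
```

```text
468.0 103 71 | 468.5 105 71 | 469.0 106 71 | 469.5 108 72 | 470.0 108 75 | 470.5 107 80 | 471.0 107 86 | 471.5 104 92 | 472.0 101 95 | 472.5 98 95 | 473.0 96 95 | 473.5 96 95 | 474.0 95 94 | 474.5 95 92 | 475.0 93 89 | 475.5 91 84 | 476.0 89 80 | 476.5 90 78 | 477.0 92 78 | 477.5 91 75 | 478.0 88 73 | 478.5 88 72 | 479.0 89 72 | 479.5 90 73 | 480.0 91 73 | 480.5 91 74 | 481.0 93 74 | 481.5 92 71 | 482.0 90 69 | 482.5 90 70 | 483.0 90 73 | 483.5 91 74 | 484.0 90 70 | 484.5 89 69 | 485.0 89 72 | 485.5 91 75 | 
cam ((460.83929443359375, 255.80357360839844), 10.2310209274292) ((460.8565368652344, 255.79713439941406), (18.884511947631836, 20.507923126220703), 134.0303497314453)
252 [111 103 102  93  49  29  38  40  41  41] [106  99  99  97  94 105 128 136 137 137]
254 [101 102 101  92  40  24  25  30  37  42] [ 96  98  98  96  89  88  93 108 130 138]
256 [107 104  99  80  36  23  24  25  26  33] [103 100  99  95  89  87  88  89  95 113]
258 [ 98 101  96  74  33  23  24  22  24  23] [94 97 97 93 87 88 88 87 88 89]
260 [101 102  95  60  29  23  23  23  24  23] [97 98 97 92 88 88 87 87 88 88]
262 [104 102  93  48  25  23  23  24  23  22] [100  99  97  90  87  87  87  88  88  87]
264 [101 100  91  47  25  22  25  26  24  25] [97 97 95 89 86 84 78 79 82 86]
266 [102 101  92  40  21  18  23  28  29  28] [98 98 95 87 82 64 52 61 64 66]
268 [106 101  81  35  19  18  17  19  26  23] [100  99  96  87  79  55  39  42  53  33]
272 [65 65 58 59 60 60 59 59 60 59] [59 60 60 62 62 58 55 55 59 74]
```

```bash
python3 - <<'E'
from go import *
o=fit.s.x[:3];B=fit.bedR(fit.s.x[3])
f=lambda u,v,z:(B.T@(plane("top",(u,v),o+B@[0,0,z/1e3],B[:,2])-o)*1e3)
print("cam",f(471.3,256,24)); print("hs base",f(475.5,256,0),"at row 245",f(476.5,245,0),f(474.5,267,0))
for h in(55,62): print("block",h,f(475.3,258,h),f(475.0,264,h),f(475.9,252,h))
t=np.array(manip.sense()["tcp_rot"]); print("rot err in bed tool",Ro.from_matrix(t.T@bedtool()).as_rotvec())
print("corner BU",f(476,249.5,59))
print(f(477.5,235.5,26))
E
```

```text
cam [54.0203  2.2942 24.    ]
hs base [ 46.5814 -13.5207  -0.    ] at row 245 [ 71.4383 -13.55    -0.    ] [ 21.4613 -13.4889  -0.    ]
block 55 [59.5241  2.3169 55.    ] [46.4462  1.8235 55.    ] [72.5343  2.1883 55.    ]
block 62 [61.7502  4.3269 62.    ] [48.7501  3.8364 62.    ] [74.683  4.199 62.   ]
rot err in bed tool [-0.003   0.0014  0.0047]
corner BU [79.139   3.5928 59.    ]
[99.8992 -6.3919 26.    ]
```

Request:
{"api": "jog_arm", "payload": {
  "deltas": [
    {"translation":[4,3,0],"rot":[0,0,0.004],"grip":5},
    {"translation":[4,3,8],"rot":[0,0,0.004],"grip":5},
    {"translation":[4,3,16],"rot":[0,0,0.004],"grip":5},
    {"translation":[4,3,22],"rot":[0,0,0.004],"grip":5},
    {"translation":[4,3,25],"rot":[0,0,0.004],"grip":5}
  ]
}}

```text
t: 4.78
position: [0.4875, -0.3811, 0.1581]
tcp_rot: [[0.907, -0.01, 0.42], [-0.011, -1.0, -0.0], [0.42, -0.005, -0.907]]
ft_force: [-0.6, -0.5, -1.4]
width: 0.149
gripper_force: 25.0
```

Request:
{"api": "jog_arm", "payload": {
  "deltas": [
    {"translation":[0,0,0],"rot":[0,0,0],"grip":5},
    {"translation":[0,0,0],"rot":[0,0,0],"grip":5},
    {"translation":[0,0,0],"rot":[0,0,0],"grip":5},
    {"translation":[0,0,0],"rot":[0,0,0],"grip":5},
    {"translation":[0,0,0],"rot":[0,0,0],"grip":5}
  ]
}}

```text
t: 5.2
position: [0.4874, -0.382, 0.16]
tcp_rot: [[0.907, -0.011, 0.422], [-0.011, -1.0, -0.002], [0.422, -0.002, -0.907]]
ft_force: [0.4, 0.6, -1.8]
width: 0.147
gripper_force: 25.0
```

```bash
python3 look.py h2; python3 - <<'E'
from go import *
o=fit.s.x[:3];B=fit.bedR(fit.s.x[3])
f=lambda u,v,z:(B.T@(plane("top",(u,v),o+B@[0,0,z/1e3],B[:,2])-o)*1e3)
print("ledge",f(485,278.3,10),"hs low end top",f(475,270.5,26))
E
```

```text
bed tcp [53.8621 -7.5119 95.6072] bed force [-0.1891  0.081  -1.5795]
ledge [ -0.7699 -35.6221  10.    ] hs low end top [22.3056 -7.76   26.    ]
```

View pics/v_h2.png

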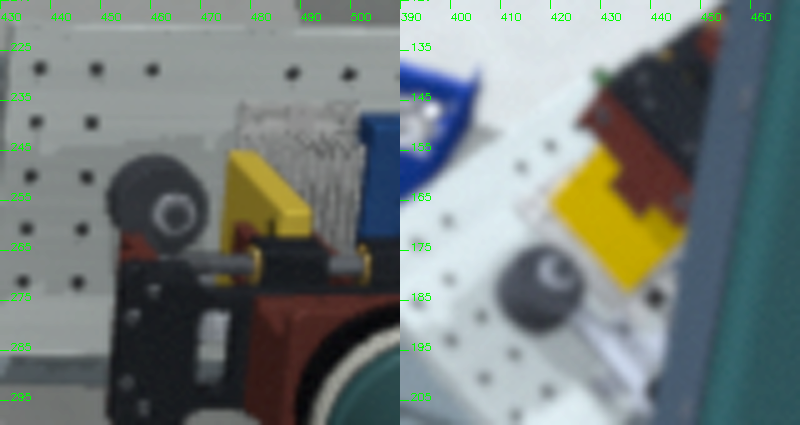

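The block is now lower, with its bottom at about z 35 and its left edge at u≈475. I'll measure its left face again.

```bash
python3 - <<'E'
from go import *
o=fit.s.x[:3];B=fit.bedR(fit.s.x[3])
f=lambda u,v,z:(B.T@(plane("top",(u,v),o+B@[0,0,z/1e3],B[:,2])-o)*1e3)
t=cv2.imread("pics/top_h2.png").astype(float)
for v in range(246,267,2):
    a=t[v,468:484,0]-t[v,468:484,2]; h=(a[:3].mean()+a.min())/2; a2=t[v,468:484,0]
    m=(a2[2:5].mean()+24)/2; i=next((j for j in range(3,14) if a2[j]<m),None)
    if i: u=468+i-1+(a2[i-1]-m)/(a2[i-1]-a2[i]); print(v,round(u,2),f(u,v,37))
s=manip.sense(); print(B.T@(s["position"]-o)*1e3)
E
```

```text
246 475.42 [80.1159 -0.8511 37.    ]
248 474.72 [75.7342  0.2293 37.    ]
250 474.68 [71.3603 -0.0597 37.    ]
252 474.68 [66.9788 -0.4153 37.    ]
254 474.69 [62.5893 -0.8081 37.    ]
256 474.7 [58.1915 -1.2123 37.    ]
258 474.37 [53.7769 -0.9031 37.    ]
260 473.9 [49.3503 -0.2888 37.    ]
262 473.63 [44.92   -0.0848 37.    ]
264 473.59 [40.487  -0.3741 37.    ]
266 479.93 [ 36.2036 -14.143   37.    ]
[53.8621 -7.5119 95.6072]
```

Request:
{"api": "jog_arm", "payload": {
  "deltas": [
    {"translation":[0,-1.2,0],"rot":[0,0,0],"grip":5},
    {"translation":[0,-1.2,4],"rot":[0,0,0],"grip":5},
    {"translation":[0,-1.2,8],"rot":[0,0,0],"grip":5},
    {"translation":[0,-1.2,11],"rot":[0,0,0],"grip":5},
    {"translation":[0,-1.2,12],"rot":[0,0,0],"grip":5}
  ]
}}

```text
t: 5.72
position: [0.4925, -0.3803, 0.148]
tcp_rot: [[0.907, -0.01, 0.421], [-0.011, -1.0, -0.001], [0.421, -0.004, -0.907]]
ft_force: [0.2, -0.0, -0.2]
width: 0.149
gripper_force: 25.0
```

Request:
{"api": "jog_arm", "payload": {
  "deltas": [
    {"translation":[0,0,1],"rot":[0,0,0],"grip":5},
    {"translation":[0,0,2],"rot":[0,0,0],"grip":5},
    {"translation":[0,0,3],"rot":[0,0,0],"grip":5},
    {"translation":[0,0,3],"rot":[0,0,0],"grip":5},
    {"translation":[0,0,3],"rot":[0,0,0],"grip":5}
  ]
}}

```text
t: 6.13
position: [0.4938, -0.3807, 0.1461]
tcp_rot: [[0.907, -0.011, 0.421], [-0.011, -1.0, -0.002], [0.421, -0.003, -0.907]]
ft_force: [-0.4, 0.7, -0.9]
width: 0.148
gripper_force: 25.0
```

```bash
cat > st.py <<'E'
from go import *
o=fit.s.x[:3];B=fit.bedR(fit.s.x[3]); s=manip.sense()
print("t",s["t"],"tcp bed",B.T@(s["position"]-o)*1e3,"F bed",B.T@s["ft_force"],"M bed",B.T@s["torque"],"rot err",Ro.from_matrix(np.array(s["tcp_rot"]).T@bedtool()).as_rotvec())
E
python3 st.py
```

```text
t 6.1333 tcp bed [53.7702 -6.1115 80.3462] F bed [-0.7781  0.7378 -0.6051] M bed [-0.0008  0.2764 -0.038 ] rot err [-0.0024  0.0013 -0.0015]
```

Request:
{"api": "jog_arm", "payload": {
  "deltas": [
    {"translation":[0,0,1.5],"rot":[0,0,0],"grip":5},
    {"translation":[0,0,3],"rot":[0,0,0],"grip":5},
    {"translation":[0,0,4.5],"rot":[0,0,0],"grip":5},
    {"translation":[0,0,6],"rot":[0,0,0],"grip":5},
    {"translation":[0,0,6],"rot":[0,0,0],"grip":5}
  ]
}}

```text
t: 6.55
position: [0.4963, -0.3805, 0.1403]
tcp_rot: [[0.907, -0.011, 0.421], [-0.011, -1.0, -0.002], [0.421, -0.003, -0.907]]
ft_force: [1.0, -0.7, -0.9]
width: 0.145
gripper_force: 25.0
```

```bash
python3 st.py
```

```text
t 6.55 tcp bed [53.582  -5.9443 74.0221] F bed [ 0.5233 -0.6543 -1.2843] M bed [-0.007   0.3034 -0.0355] rot err [-0.0028  0.0016 -0.0016]
```

Request:
{"api": "jog_arm", "payload": {
  "deltas": [
    {"translation":[0,0,1.5],"rot":[0,0,0],"grip":5},
    {"translation":[0,0,3],"rot":[0,0,0],"grip":5},
    {"translation":[0,0,4.5],"rot":[0,0,0],"grip":5},
    {"translation":[0,0,6],"rot":[0,0,0],"grip":5},
    {"translation":[0,0,6],"rot":[0,0,0],"grip":5}
  ]
}}

```text
t: 6.97
position: [0.4988, -0.3805, 0.1348]
tcp_rot: [[0.907, -0.011, 0.421], [-0.011, -1.0, -0.002], [0.421, -0.003, -0.907]]
ft_force: [0.3, -0.1, -0.3]
width: 0.146
gripper_force: 25.0
```

Request:
{"api": "jog_arm", "payload": {
  "deltas": [
    {"translation":[0,0,1],"rot":[0,0,0],"grip":5},
    {"translation":[0,0,2],"rot":[0,0,0],"grip":5},
    {"translation":[0,0,3],"rot":[0,0,0],"grip":5},
    {"translation":[0,0,4],"rot":[0,0,0],"grip":5},
    {"translation":[0,0,4],"rot":[0,0,0],"grip":5}
  ]
}}

```text
t: 7.38
position: [0.4998, -0.3807, 0.133]
tcp_rot: [[0.907, -0.01, 0.422], [-0.01, -1.0, -0.002], [0.422, -0.002, -0.907]]
ft_force: [-12.6, 2.8, 17.7]
width: 0.146
gripper_force: 25.0
```

```bash
python3 st.py
```

```text
t 7.3833 tcp bed [53.7408 -6.0806 65.9567] F bed [-3.9346  2.6731 21.3607] M bed [ 0.6049  0.8415 -0.0025] rot err [-0.002   0.001  -0.0006]
```

Request:
{"api": "jog_arm", "payload": {
  "deltas": [
    {"translation":[0,0,-3],"rot":[0,0,0],"grip":5},
    {"translation":[0,0,-5],"rot":[0,0,0],"grip":5},
    {"translation":[3,0,-5],"rot":[0,0,0],"grip":5},
    {"translation":[6,0,-5],"rot":[0,0,0],"grip":5},
    {"translation":[6,0,-5],"rot":[0,0,0],"grip":5}
  ]
}}

```text
t: 7.8
position: [0.5046, -0.381, 0.1388]
tcp_rot: [[0.907, -0.011, 0.422], [-0.011, -1.0, -0.002], [0.422, -0.002, -0.907]]
ft_force: [0.1, -0.3, -1.7]
width: 0.15
gripper_force: 25.0
```

Request:
{"api": "jog_arm", "payload": {
  "deltas": [
    {"translation":[0,0,1.5],"rot":[0,0,0],"grip":5},
    {"translation":[0,0,3],"rot":[0,0,0],"grip":5},
    {"translation":[0,0,4],"rot":[0,0,0],"grip":5},
    {"translation":[0,0,5],"rot":[0,0,0],"grip":5},
    {"translation":[0,0,5],"rot":[0,0,0],"grip":5}
  ]
}}

```text
t: 8.22
position: [0.5053, -0.3807, 0.1356]
tcp_rot: [[0.907, -0.01, 0.422], [-0.01, -1.0, -0.002], [0.422, -0.002, -0.907]]
ft_force: [-13.5, 2.9, 19.1]
width: 0.147
gripper_force: 25.0
```

```bash
python3 st.py
```

```text
t 8.2167 tcp bed [59.7948 -5.9781 65.9462] F bed [-4.2097  2.7332 23.0582] M bed [ 0.7067  0.823  -0.0355] rot err [-0.0023  0.001  -0.0005]
```

Request:
{"api": "jog_arm", "payload": {
  "deltas": [
    {"translation":[0,0,-3],"rot":[0,0,0],"grip":5},
    {"translation":[-3.5,0,-3],"rot":[0,0,0],"grip":5},
    {"translation":[-7,-1,-3],"rot":[0,0,0],"grip":5},
    {"translation":[-7,-2,-3],"rot":[0,0,0],"grip":5},
    {"translation":[-7,-3,-3],"rot":[0,0,0],"grip":5}
  ]
}}

```text
t: 8.63
position: [0.4979, -0.3793, 0.1334]
tcp_rot: [[0.907, -0.012, 0.421], [-0.011, -1.0, -0.005], [0.421, -0.0, -0.907]]
ft_force: [-3.4, -7.6, -4.0]
width: 0.144
gripper_force: 25.0
```

```bash
python3 st.py
```

```text
t 8.6333 tcp bed [52.1824 -4.6455 67.0868] F bed [-4.6723 -7.589  -2.2301] M bed [-1.5359  1.1031  0.053 ] rot err [ 0.0006  0.0019 -0.0013]
```

Request:
{"api": "jog_arm", "payload": {
  "deltas": [
    {"translation":[0,1.5,0],"rot":[0,0,0],"grip":5},
    {"translation":[0,3,0],"rot":[0,0,0],"grip":5},
    {"translation":[0,4,0],"rot":[0,0,0],"grip":5},
    {"translation":[0,5,0],"rot":[0,0,0],"grip":5},
    {"translation":[0,5,0],"rot":[0,0,0],"grip":5}
  ]
}}

```text
t: 9.05
position: [0.4982, -0.3815, 0.1334]
tcp_rot: [[0.907, -0.01, 0.421], [-0.011, -1.0, 0.001], [0.421, -0.005, -0.907]]
ft_force: [0.5, 1.9, -0.8]
width: 0.146
gripper_force: 25.0
```

```bash
python3 st.py
```

```text
t 9.05 tcp bed [52.4747 -6.9218 66.9988] F bed [ 0.1575  1.8865 -0.9169] M bed [ 0.5376  0.1248 -0.107 ] rot err [-0.0049  0.0017 -0.0021]
```

Request:
{"api": "jog_arm", "payload": {
  "deltas": [
    {"translation":[0,-1,0],"rot":[0,0,0],"grip":5},
    {"translation":[0,-2,0],"rot":[0,0,0],"grip":5},
    {"translation":[0,-2,1],"rot":[0,0,0],"grip":5},
    {"translation":[0,-2,2],"rot":[0,0,0],"grip":5},
    {"translation":[0,-2,2],"rot":[0,0,0],"grip":5}
  ]
}}

```text
t: 9.47
position: [0.499, -0.3808, 0.1327]
tcp_rot: [[0.907, -0.01, 0.422], [-0.01, -1.0, -0.002], [0.422, -0.002, -0.907]]
ft_force: [-4.1, 0.9, 6.4]
width: 0.146
gripper_force: 25.0
```

```bash
python3 st.py
```

```text
t 9.4667 tcp bed [52.8422 -6.2091 66.0228] F bed [-0.9831  0.8352  7.5531] M bed [ 0.345   0.4404 -0.0121] rot err [-0.0019  0.0011 -0.0009]
```

Request:
{"api": "jog_arm", "payload": {
  "deltas": [
    {"translation":[0,0,0],"rot":[0,0,0],"grip":30},
    {"translation":[0,0,0],"rot":[0,0,0],"grip":30},
    {"translation":[0,0,0],"rot":[0,0,0],"grip":30},
    {"translation":[0,0,0],"rot":[0,0,0],"grip":30},
    {"translation":[0,0,-10],"rot":[0,0,0],"grip":30}
  ]
}}

```text
t: 9.88
position: [0.4947, -0.3799, 0.1399]
tcp_rot: [[0.907, -0.01, 0.42], [-0.011, -1.0, 0.0], [0.42, -0.005, -0.907]]
ft_force: [-0.0, 0.1, 0.1]
width: 0.3
gripper_force: 0.0
```

Request:
{"api": "jog_arm", "payload": {
  "deltas": [
    {"translation":[0,0,-20],"rot":[0,0,0],"grip":40},
    {"translation":[0,0,-40],"rot":[0,0,0],"grip":50},
    {"translation":[0,0,-60],"rot":[0,0,0],"grip":60},
    {"translation":[0,0,-70],"rot":[0,0,0],"grip":60},
    {"translation":[0,0,-70],"rot":[0,0,0],"grip":60}
  ]
}}

```text
t: 10.3
position: [0.4655, -0.3818, 0.2072]
tcp_rot: [[0.906, -0.011, 0.423], [-0.01, -1.0, -0.006], [0.423, 0.001, -0.906]]
ft_force: [-0.5, -0.2, 0.5]
width: 0.595
gripper_force: 0.0
```

```bash
python3 look.py rel; python3 - <<'E'
from go import *
o=fit.s.x[:3];B=fit.bedR(fit.s.x[3])
f=lambda u,v,z:(B.T@(plane("top",(u,v),o+B@[0,0,z/1e3],B[:,2])-o)*1e3)
g=cv2.imread("pics/top0.png").mean(2)
for th in(30,45):
    m=np.zeros(g.shape,np.uint8); m[284:304,452:475]=g[284:304,452:475]<th
    c=max(cv2.findContours(m,0,1)[0],key=cv2.contourArea); print("knob top view",cv2.minAreaRect(c))
g=cv2.imread("pics/scene0.png").mean(2)
m=np.zeros(g.shape,np.uint8); m[190:215,430:458]=g[190:215,430:458]<50
c=max(cv2.findContours(m,0,1)[0],key=cv2.contourArea); print("knob scene",cv2.minAreaRect(c))
print("knob tri",B.T@(tri((463.5,295.5),(447,200))[0]-o)*1e3, f(463.5,295.5,56.5)); print("nut",f(465,257.5,32),f(465,257.5,38))
print(manip.sense()["joint_positions"])
E
```

```text
bed tcp [ 52.871   -6.4293 145.5498] bed force [-0.3073  0.2499 -0.2966]
knob top view ((462.00006103515625, 293.0000305175781), (9.899494171142578, 7.071067810058594), 45.0)
knob top view ((462.0000305175781, 293.0), (11.31370735168457, 8.485280990600586), 45.0)
knob scene ((444.75006103515625, 201.25003051757812), (5.656853675842285, 10.60660171508789), 45.0)
knob tri [-27.2473  17.7115  47.5604] [-23.1256  20.5452  56.5   ]
nut [53.0614 17.5603 32.    ] [54.9652 19.1739 38.    ]
[-1.0264  0.279   1.8221  0.4921  0.8645  0.2657]
```

View pics/v_rel.png

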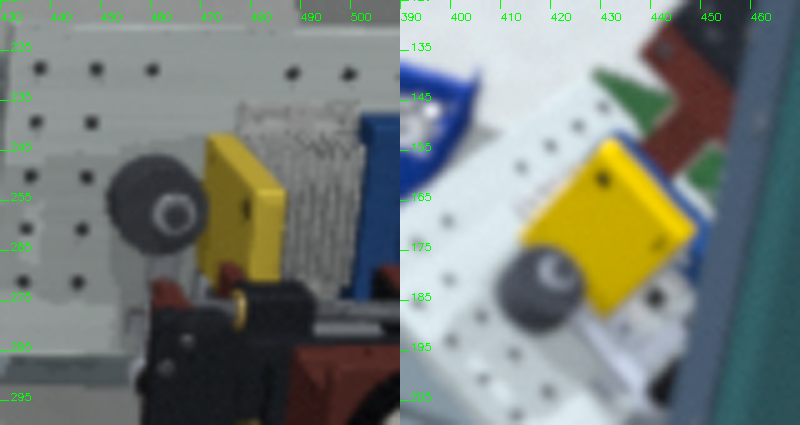

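The block stands upright in the gap, with the gripper clear. In the top view it spans about (470–486, 242–272), beside the drum. Next is the knob.

```bash
python3 - <<'E'
from go import *
o=fit.s.x[:3];B=fit.bedR(fit.s.x[3])
X,e=tri((462,293),(444.75,201.25)); print("knob mid bed",B.T@(X-o)*1e3,e)
delta(bedpose(-25,19,145),bedtool()); delta(bedpose(-25,19,48),bedtool())
E
```

```text
knob mid bed [-25.3804  18.7662  39.4934] 0.0027818386409315266
shift mm [-77.9 -25.3   0.7] rot [-0.0017  0.0009 -0.0016]
shift mm [-77.8 -25.1  97.7] rot [-0.0017  0.0009 -0.0016]
```

Request:
{"api": "jog_arm", "payload": {
  "deltas": [
    {"translation":[-25,-8,0],"rot":[0,0,0],"grip":60},
    {"translation":[-55,-18,0],"rot":[0,0,0],"grip":60},
    {"translation":[-78,-25,5],"rot":[0,0,0],"grip":60},
    {"translation":[-78,-25,25],"rot":[0,0,0],"grip":60},
    {"translation":[-78,-25,40],"rot":[0,0,0],"grip":60}
  ]
}}

```text
t: 10.82
position: [0.4105, -0.3533, 0.1333]
tcp_rot: [[0.908, -0.012, 0.42], [-0.014, -1.0, -0.0], [0.42, -0.006, -0.908]]
ft_force: [0.2, 0.4, -0.6]
width: 0.601
gripper_force: 0.0
```

Request:
{"api": "jog_arm", "payload": {
  "deltas": [
    {"translation":[0,0,15],"rot":[0,0,0],"grip":60},
    {"translation":[0,0,30],"rot":[0,0,0],"grip":60},
    {"translation":[0,0,42],"rot":[0,0,0],"grip":60},
    {"translation":[0,0,52],"rot":[0,0,0],"grip":60},
    {"translation":[0,0,56],"rot":[0,0,0],"grip":60}
  ]
}}

```text
t: 11.23
position: [0.4356, -0.354, 0.0828]
tcp_rot: [[0.907, -0.01, 0.42], [-0.011, -1.0, 0.0], [0.42, -0.005, -0.907]]
ft_force: [0.4, -0.1, 0.5]
width: 0.6
gripper_force: 0.0
```

```bash
python3 st.py
```

```text
t 11.2333 tcp bed [-25.9519  20.0023  47.7542] F bed [ 0.5722 -0.0471  0.3306] M bed [ 0.0434  0.1919 -0.0034] rot err [-0.0047  0.0027 -0.002 ]
```

Request:
{"api": "jog_arm", "payload": {
  "deltas": [
    {"translation":[0,0,0],"rot":[0,0,0],"grip":25},
    {"translation":[0,0,0],"rot":[0,0,0],"grip":20},
    {"translation":[0,0,0],"rot":[0,0,0],"grip":15},
    {"translation":[0,0,0],"rot":[0,0,0],"grip":15},
    {"translation":[0,0,0],"rot":[0,0,0],"grip":15}
  ],
  "grip_force": 30
}}

```text
t: 11.65
position: [0.4355, -0.3553, 0.0854]
tcp_rot: [[0.907, -0.011, 0.422], [-0.011, -1.0, -0.003], [0.422, -0.002, -0.907]]
ft_force: [0.3, -0.5, 0.2]
width: 0.263
gripper_force: 0.0
```

```bash
python3 st.py; python3 - <<'E'
from go import *
s=manip.sense(); print(s["width"],s["gripper_force"])
# arc moves in the tool frame: pivot at bed (50,15.5)+ ; rows for dtheta steps from current angle
o=fit.s.x[:3];B=fit.bedR(fit.s.x[3]); p=B.T@(s["position"]-o)*1e3
for piv in((50,15.5),(52,17.5)):
    r=p[:2]-piv; print("r",np.hypot(*r),"th",np.arctan2(r[1],-r[0]))
E
```

```text
t 11.65 tcp bed [-24.9352  18.7043  50.09  ] F bed [ 0.3487 -0.4512  0.0555] M bed [0.0098 0.1699 0.009 ] rot err [-0.0014  0.0007 -0.0013]
0.2629449667274255 0.0
r 75.00371506461074 th 0.04273518690605676
r 76.94466146854079 th 0.015652436289795745
```

Request:
{"api": "jog_arm", "payload": {
  "deltas": [
    {"translation":[0,0,0],"rot":[0,0,0],"grip":15},
    {"translation":[0,0,0],"rot":[0,0,0],"grip":15},
    {"translation":[0,0,0],"rot":[0,0,0],"grip":15},
    {"translation":[0,0,0],"rot":[0,0,0],"grip":15},
    {"translation":[0,0,0],"rot":[0,0,0],"grip":15}
  ]
}}

```text
t: 12.07
position: [0.4354, -0.3551, 0.0852]
tcp_rot: [[0.907, -0.011, 0.422], [-0.011, -1.0, -0.003], [0.422, -0.002, -0.907]]
ft_force: [-3.8, 0.7, 5.5]
width: 0.198
gripper_force: 30.0
```

```bash
python3 st.py; python3 - <<'E'
import numpy as np
# lever-aligned tool: tool x toward pivot, tool y = right; swing left = -y tool
for d in(.1,.2,.3,.4,.5): print(d, round(76*(1-np.cos(d)),1), round(-76*np.sin(d),1))
E
```

```text
t 12.0667 tcp bed [-25.0786  18.8455  49.895 ] F bed [-1.1583  0.6405  6.6119] M bed [ 0.044   0.1799 -0.013 ] rot err [-0.0018  0.0009 -0.0014]
0.1 0.4 -7.6
0.2 1.5 -15.1
0.3 3.4 -22.5
0.4 6.0 -29.6
0.5 9.3 -36.4
```

Request:
{"api": "jog_arm", "payload": {
  "deltas": [
    {"translation":[0.4,-7.6,0],"rot":[0,0,0.1],"grip":15},
    {"translation":[1.5,-15.1,0],"rot":[0,0,0.2],"grip":15},
    {"translation":[3.4,-22.5,0],"rot":[0,0,0.3],"grip":15},
    {"translation":[6,-29.6,0],"rot":[0,0,0.4],"grip":15},
    {"translation":[9.3,-36.4,0],"rot":[0,0,0.5],"grip":15}
  ]
}}

```text
t: 12.48
position: [0.4448, -0.3191, 0.0893]
tcp_rot: [[0.788, -0.448, 0.422], [-0.493, -0.87, -0.003], [0.369, -0.206, -0.906]]
ft_force: [1.8, -1.3, 1.9]
width: 0.194
gripper_force: 30.0
```

```bash
cat > lev.py <<'E'
from go import *
o=fit.s.x[:3];B=fit.bedR(fit.s.x[3]); s=manip.sense(); p=B.T@(s["position"]-o)*1e3
T=np.array(s["tcp_rot"]); r=p[:2]-[50.5,16.3]
print("t",s["t"],"bed",p,"F tool",T.T@s["ft_force"],"yaw",-Ro.from_matrix(T.T@bedtool()).as_rotvec()[2],"th",np.arctan2(r[1],-r[0]),"r",np.hypot(*r),"w",s["width"])
E
python3 lev.py
```

```text
t 12.4833 bed [-15.2004  54.9306  49.8307] F tool [ 2.785  -0.0879 -0.958 ] yaw 0.5064007198506288 th 0.5315356671551541 r 76.21590042183504 w 0.19427098822584504
```

Request:
{"api": "jog_arm", "payload": {
  "deltas": [
    {"translation":[0.4,-7.6,0],"rot":[0,0,0.1],"grip":15},
    {"translation":[1.5,-15.1,0],"rot":[0,0,0.2],"grip":15},
    {"translation":[2.4,-18.8,0],"rot":[0,0,0.25],"grip":15},
    {"translation":[3.4,-22.5,0],"rot":[0,0,0.3],"grip":15},
    {"translation":[3.4,-22.5,0],"rot":[0,0,0.3],"grip":15}
  ]
}}

```text
t: 12.9
position: [0.458, -0.301, 0.0953]
tcp_rot: [[0.623, -0.658, 0.423], [-0.726, -0.688, -0.003], [0.293, -0.305, -0.906]]
ft_force: [2.6, -0.3, 2.4]
width: 0.196
gripper_force: 30.0
```

```bash
python3 lev.py
```

```text
t 12.9 bed [-0.888  73.1875 49.7741] F tool [ 2.5406 -2.1876 -1.045 ] yaw 0.8025401853025648 th 0.8361468834306363 r 76.66104276895841 w 0.19568665101535657
```

Request:
{"api": "jog_arm", "payload": {
  "deltas": [
    {"translation":[0,-3,0],"rot":[0,0,0.04],"grip":15},
    {"translation":[0.2,-6,0],"rot":[0,0,0.08],"grip":15},
    {"translation":[0.5,-9,0],"rot":[0,0,0.12],"grip":15},
    {"translation":[0.9,-11.4,0],"rot":[0,0,0.15],"grip":15},
    {"translation":[0.9,-11.4,0],"rot":[0,0,0.15],"grip":15}
  ]
}}

```text
t: 13.32
position: [0.4657, -0.2942, 0.0988]
tcp_rot: [[0.519, -0.743, 0.422], [-0.819, -0.574, -0.003], [0.245, -0.344, -0.906]]
ft_force: [3.1, -0.5, 1.2]
width: 0.194
gripper_force: 30.0
```

```bash
python3 lev.py
```

```text
t 13.3167 bed [ 7.5739 80.0987 49.736 ] F tool [ 2.3142 -2.3921  0.2056] yaw 0.9506026979797524 th 0.9785349137338296 r 76.89554547856346 w 0.1942326203929708
```

Request:
{"api": "jog_arm", "payload": {
  "deltas": [
    {"translation":[0,-2,0],"rot":[0,0,0.026],"grip":15},
    {"translation":[0,-4,0],"rot":[0,0,0.053],"grip":15},
    {"translation":[0.2,-6,0],"rot":[0,0,0.08],"grip":15},
    {"translation":[0.4,-7.6,0],"rot":[0,0,0.1],"grip":15},
    {"translation":[0.4,-7.6,0],"rot":[0,0,0.1],"grip":15}
  ]
}}

```text
t: 13.73
position: [0.4711, -0.2905, 0.1013]
tcp_rot: [[0.443, -0.791, 0.422], [-0.872, -0.49, -0.004], [0.21, -0.366, -0.907]]
ft_force: [1.4, -2.9, 0.9]
width: 0.198
gripper_force: 30.0
```

```bash
python3 lev.py
```

```text
t 13.7333 bed [13.4929 83.8792 49.7061] F tool [ 3.3742 -0.0198 -0.2589] yaw 1.0497127120272476 th 1.06978894366465 r 77.04856470687548 w 0.19807345555940062
```

Request:
{"api": "jog_arm", "payload": {
  "deltas": [
    {"translation":[0,-1.5,0],"rot":[0,0,0.02],"grip":15},
    {"translation":[0,-3,0],"rot":[0,0,0.04],"grip":15},
    {"translation":[0.2,-4.5,0],"rot":[0,0,0.06],"grip":15},
    {"translation":[0.3,-6,0],"rot":[0,0,0.08],"grip":15},
    {"translation":[0.3,-6,0],"rot":[0,0,0.08],"grip":15}
  ]
}}

```text
t: 14.15
position: [0.4754, -0.2879, 0.1032]
tcp_rot: [[0.378, -0.824, 0.421], [-0.908, -0.419, -0.004], [0.18, -0.381, -0.907]]
ft_force: [-2.1, -4.1, -0.4]
width: 0.197
gripper_force: 30.0
```

```bash
python3 lev.py
```

```text
t 14.15 bed [18.1598 86.4581 49.6447] F tool [ 2.8839  3.6151 -0.5219] yaw 1.1292718976646565 th 1.1388636511926593 r 77.25312726548043 w 0.19705045690344763
```

Request:
{"api": "jog_arm", "payload": {
  "deltas": [
    {"translation":[0,-1,0],"rot":[0,0,0.013],"grip":15},
    {"translation":[0,-2,0],"rot":[0,0,0.026],"grip":15},
    {"translation":[0,-3,0],"rot":[0,0,0.04],"grip":15},
    {"translation":[0.2,-4,0],"rot":[0,0,0.053],"grip":15},
    {"translation":[0.2,-4,0],"rot":[0,0,0.053],"grip":15}
  ]
}}

```text
t: 14.57
position: [0.4782, -0.2867, 0.1044]
tcp_rot: [[0.334, -0.844, 0.42], [-0.929, -0.37, -0.005], [0.159, -0.389, -0.907]]
ft_force: [-4.6, -6.4, -1.5]
width: 0.197
gripper_force: 30.0
```

```bash
python3 lev.py
```

```text
t 14.5667 bed [21.1524 87.7293 49.5893] F tool [ 4.1557  6.7869 -0.5323] yaw 1.1824108776199571 th 1.1809611355143286 r 77.22319634448272 w 0.1967281005030735
```

Request:
{"api": "jog_arm", "payload": {
  "deltas": [
    {"translation":[0,-1.5,0],"rot":[0,0,0.015],"grip":15},
    {"translation":[0,-3,0],"rot":[0,0,0.03],"grip":15},
    {"translation":[0.2,-4.5,0],"rot":[0,0,0.045],"grip":15},
    {"translation":[0.3,-6,0],"rot":[0,0,0.06],"grip":15},
    {"translation":[0.3,-6,0],"rot":[0,0,0.06],"grip":15}
  ]
}}

```text
t: 14.98
position: [0.4824, -0.2847, 0.1063]
tcp_rot: [[0.283, -0.863, 0.419], [-0.95, -0.314, -0.005], [0.136, -0.396, -0.908]]
ft_force: [-10.0, -7.5, -0.4]
width: 0.197
gripper_force: 30.0
```

```bash
python3 lev.py
```

```text
t 14.9833 bed [25.7657 89.7016 49.4917] F tool [ 4.2355 11.101  -3.7761] yaw 1.2423230056515762 th 1.2457746322010845 r 77.45692134351799 w 0.19702802816848095
```

Request:
{"api": "jog_arm", "payload": {
  "deltas": [
    {"translation":[0,-1.5,0],"rot":[0,0,0.015],"grip":15},
    {"translation":[0,-3,0],"rot":[0,0,0.03],"grip":15},
    {"translation":[0.2,-4.5,0],"rot":[0,0,0.045],"grip":15},
    {"translation":[0.3,-5.5,0],"rot":[0,0,0.055],"grip":15},
    {"translation":[0.3,-5.5,0],"rot":[0,0,0.055],"grip":15}
  ]
}}

```text
t: 15.4
position: [0.4861, -0.2833, 0.1079]
tcp_rot: [[0.236, -0.878, 0.417], [-0.965, -0.262, -0.005], [0.114, -0.402, -0.909]]
ft_force: [-15.3, -10.5, -2.1]
width: 0.2
gripper_force: 30.0
```

```bash
python3 lev.py
```

```text
t 15.4 bed [29.7443 91.1414 49.4134] F tool [ 6.2391 17.0626 -4.3963] yaw 1.296698234032209 th 1.3002660673515762 r 77.6661499255849 w 0.19988508665457452
```

Request:
{"api": "jog_arm", "payload": {
  "deltas": [
    {"translation":[0,0,0],"rot":[0,0,0],"grip":45},
    {"translation":[0,0,0],"rot":[0,0,0],"grip":45},
    {"translation":[0,0,0],"rot":[0,0,0],"grip":45},
    {"translation":[0,0,0],"rot":[0,0,0],"grip":45},
    {"translation":[0,0,0],"rot":[0,0,0],"grip":45}
  ]
}}

```text
t: 15.82
position: [0.4888, -0.2812, 0.1092]
tcp_rot: [[0.235, -0.876, 0.421], [-0.966, -0.259, -0.001], [0.11, -0.406, -0.907]]
ft_force: [-0.8, -0.0, 0.3]
width: 0.451
gripper_force: 0.0
```

Request:
{"api": "jog_arm", "payload": {
  "deltas": [
    {"translation":[0,0,-20],"rot":[0,0,0],"grip":45},
    {"translation":[0,0,-45],"rot":[0,0,0],"grip":45},
    {"translation":[0,0,-70],"rot":[0,0,0],"grip":45},
    {"translation":[0,0,-95],"rot":[0,0,0],"grip":45},
    {"translation":[0,0,-110],"rot":[0,0,0],"grip":45}
  ]
}}

```text
t: 16.23
position: [0.4424, -0.2815, 0.2112]
tcp_rot: [[0.235, -0.876, 0.422], [-0.966, -0.26, -0.003], [0.112, -0.407, -0.907]]
ft_force: [0.8, -0.9, 0.4]
width: 0.45
gripper_force: 0.0
```

```bash
python3 st.py; python3 look.py end
```

```text
t 16.2333 tcp bed [ 33.7833  92.5808 161.513 ] F bed [ 0.8567 -0.9403  0.012 ] M bed [ 0.1143  0.1641 -0.0701] rot err [-0.0012  0.0016 -1.2981]
bed tcp [ 34.6171  91.6162 161.5701] bed force [-0.1713 -0.1136 -0.2229]
```

View pics/v_end.png

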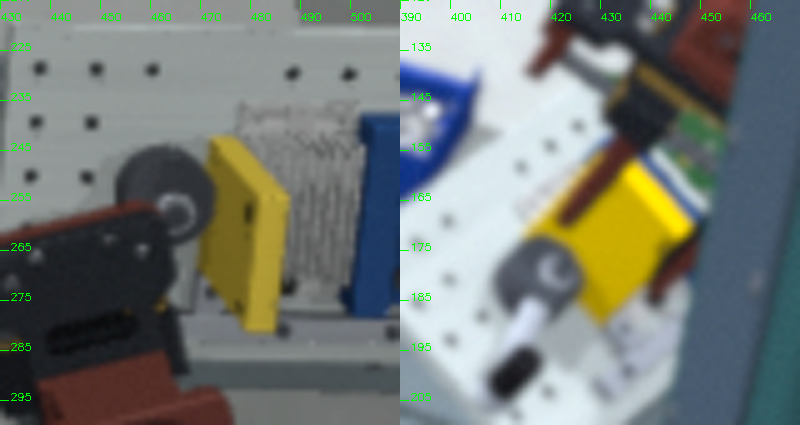

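The scene view shows the lever swung left, with the knob at about (410,195). The cam presses on the yellow block, which stands square against the heat sink. The gripper is clear. I'll do a quick check that the rack blocks haven't moved, then hand in.

```bash
python3 - <<'E'
import cv2,numpy as np
from cell import manip
for n,(x,y,w,h) in dict(top=(295,255,80,65),scene=(325,225,80,90)).items():
  for f in("0","_end"):
    hsv=cv2.cvtColor(cv2.imread(f"pics/{n}{f}.png")[y:y+h,x:x+w],cv2.COLOR_BGR2HSV)
    for c,lo,hi in(("blue",105,125),("red",0,8)):
        m=cv2.inRange(hsv,(lo,120,60),(hi,255,255)); yy,xx=np.nonzero(m); print(n,f,c,len(xx),xx.mean().round(2),yy.mean().round(2))
print(manip.close_job())
E
```

```text
top 0 blue 299 17.22 36.72
top 0 red 238 64.68 25.39
top _end blue 299 17.24 36.74
top _end red 273 64.11 26.06
scene 0 blue 711 31.22 56.07
scene 0 red 454 52.96 21.65
scene _end blue 737 31.48 55.71
scene _end red 546 52.41 23.38
the job is handed in; nothing more can be done
None
```

The heat sink is clamped: the thin yellow block stands on the bed in the gap (about 15 mm wide), the lever was swung left to about 1.3 rad with about 17 N on the knob and let go, the red and blue blocks stayed in the rack, and the job was handed in at about 16 s.

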